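# Return the hand tools to their outlines

### The arm

A 7-joint arm with a two-finger parallel gripper is mounted at the origin on the work surface. World frame = base frame: x ahead of the robot, y to its left, z up, the work surface at z = 0. Lengths are in m, angles in rad, forces in N, time in s.
With the tool pointing down it reaches from about 0.425 to 0.875 m from the base axis. Payload 4.7 kg.
Tool frame: the origin (TCP) lies at the very end of the fingers, on their centre line; the grasp point (between the pads) lies 19 mm behind it; z points along the fingers, y is the line along which they close (so a half turn about z gives the same grasp; the last joint's range is limited). The gripper opens to 87 mm and grips with 3 to 60 N. Pads are 19 mm wide; open, the fingers measure 117 mm over their backs; the gripper's body (75 mm by 190 mm) begins 51 mm behind the grasp point.
Start: joints at [-1.217, 0.321, -0.07, 1.45, 0.023, 1.371, -0.057], TCP at [0.217, 0.613, 0.183] pointing down, gripper open.
Joint ranges: [-2.86, 2.86], [-0.3, 2.09], [-1.38, 1.24], [0.06, 2.45], [-1.56, 4.7], [0.09, 2.05], [-2.69, 2.69]. Speed limits (rad/s): [2.57, 2.57, 3.14, 3.14, 3.14, 3.14, 3.14].

### API

Orientations are given as a rotation vector (axis times angle).
In Python, from bench import ctrl gives the robot as it stands.
- The arm moves only by the shell command python3 -m jog 'ROWS' [FORCE]. ROWS is JSON, a list that holds one entry, the list of rows, each a list of 7 numbers: the shift along the tool's x, y, z in mm, then the turn, a rotation vector about the tool's x, y, z in degrees, then the finger opening in mm, from 0 to 87. A call has 1 to 10 rows; each row is the pose to reach, as a shift and turn from the pose commanded when the call began, along the tool's axes at that moment; what a row does not reach only later rows make up. A row lasts 1/10 s, in which the tool goes at most 50 mm and 8.59 degrees, less where a joint would pass 70% of its speed; a pose out of reach is approached as far as the arm can. A call with a gripper value outside its range is refused whole. The fingers move at their own pace and stop on an object; FORCE is the grip in N (left out, the last holds). Time passes only in rows, so rows that repeat a pose let the fingers close. It gives the time, the measured TCP pose, the force, the opening and the grip force at its end, in the units of the state.
- ctrl.get_state(): the state, without advancing time (a new reading comes with each control period).
- ctrl.get_image(name): name is "scene" or "side" or "wrist"; returns a dict with "image" (480x640x3 uint8, red, green, blue), "depth" (480x640 float32, m along the optical axis (not along the pixel's ray), 0 where there is no reading), "fov_y" (degrees; the focal length in pixels is half the picture's height over the tangent of half this angle, whatever the lens; pixels are square), "cx", "cy" (the principal point, pixels), "k1" (the pictures are not rectified: a ray, as slopes to the right and down, at radius r is drawn at 1 + k1 r^2 times it, then the intrinsics apply), "rvec" (rotation vector, rad) and "tvec" (3), from world to camera coordinates, as OpenCV has them. Camera axes: x right, y down, z forward; pixel columns grow to the right and rows downward; lengths in m; the calibration is good to about 2 mm. A picture is of the moment at which its call begins.
- ctrl.close_job(): hands the job in; it is judged then, once.
The state is a dict: "time": time; "joint_positions": joint angles; "qd": joint speeds; "joint_torque": joint torques, N m; "position": TCP position; "tool_rot": TCP orientation; "ft_force": force on the tool from outside, world axes, zero at the start; "torque": the same for the moment, N m; "grip_width": opening from 0.0 (shut) to 1.0 (fully open); "grip_force": force on a finger pad.
Only numpy, scipy, OpenCV 4.12 (cv2) and the standard library are available. Lean on these libraries where they do the work, as an engineer would, in place of code of your own. Each camera call takes 0.05 s, during which the arm holds its last target. There are 200 camera calls.

### The job

Put the screwdriver, the pliers, the adjustable wrench and the hammer back: lay each one flat on the white board that bears its own black outline, covering the outline the right way round (handle at the red-striped end). Leave the red pencil and the dark wood offcut lying where they are.

Things in the scene. Friction and masses are not known exactly. Their poses are not given: they have to be found in the camera images.
- driver_grip (a point): Screwdriver, 150 long: yellow handle 80 x 26 wide x 24 high with a black collar, then a thin steel blade (7 wide, 12 above the surface it lies on). This point is in the handle, half-way up (12 above the underside), 30 behind the middle of the tool's length; grasp here across the 26 width. x points along the tool from handle to working end, z up. It lies flat; all sizes in mm.
- driver_board: Fixed white board 160 x 86 x 8 mm with the black full-size outline of the screwdriver; a red stripe edges its handle end. Origin: centre of the board's underside (its top is 8 above), under the middle of the outline's length; x points from the outline's handle end to its working end, z up. When the tool lies in its outline its x is along the board's x and its listed point is 30 mm behind (-x) the board's centre, at y = 0, 20 mm above the origin.
- pliers_grip (a point): Pliers, 150 long, 14 high: dark steel jaws 20 wide, two red handles spreading to 62 apart over all. This point is at the round pivot (26 across), half-way up (7 above the underside), 22 ahead of the middle of the tool's length; grasp here across the pivot. x points along the tool from handle to working end, z up. It lies flat; all sizes in mm.
- pliers_board: Fixed white board 160 x 86 x 8 mm with the black full-size outline of the pliers; a red stripe edges its handle end. Origin: centre of the board's underside (its top is 8 above), under the middle of the outline's length; x points from the outline's handle end to its working end, z up. When the tool lies in its outline its x is along the board's x and its listed point is 22 mm ahead of (+x) the board's centre, at y = 0, 15 mm above the origin.
- wrench_grip (a point): Adjustable wrench, all bare steel, 150 long, 14 high: straight handle 18 wide, head 44 wide with two jaws. This point is in the handle near the head, half-way up (7 above the underside), 20 ahead of the middle of the tool's length (the head begins 16 ahead of this point); grasp here across the 18 width. x points along the tool from handle to working end, z up. It lies flat; all sizes in mm.
- wrench_board: Fixed white board 160 x 86 x 8 mm with the black full-size outline of the adjustable wrench; a red stripe edges its handle end. Origin: centre of the board's underside (its top is 8 above), under the middle of the outline's length; x points from the outline's handle end to its working end, z up. When the tool lies in its outline its x is along the board's x and its listed point is 20 mm ahead of (+x) the board's centre, at y = 0, 15 mm above the origin.
- hammer_grip (a point): Small hammer, 150 long: wooden handle 20 wide, 20 high with a blue end, dark steel head 24 x 78 across and 22 high. This point is in the handle, half-way up (10 above the underside), 25 ahead of the middle of the tool's length (the head begins 25 ahead of this point); grasp here across the 20 width. x points along the tool from handle to working end, z up. It lies flat; all sizes in mm.
- hammer_board: Fixed white board 160 x 86 x 8 mm with the black full-size outline of the hammer; a red stripe edges its handle end. Origin: centre of the board's underside (its top is 8 above), under the middle of the outline's length; x points from the outline's handle end to its working end, z up. When the tool lies in its outline its x is along the board's x and its listed point is 25 mm ahead of (+x) the board's centre, at y = 0, 18 mm above the origin.
- pencil: Flat red carpenter's pencil, 140 long, 14 wide, 9 mm high, lying among the tools; a bystander. Origin under its middle, x along it, z up.
- offcut: Dark wood offcut 55 x 22 x 18 mm lying among the tools; a bystander. Origin at the centre of its underside, x along its length, z up.
Not all that is in view belongs to the job. Leave any purple look-alike of the hammer_board alone.

How it is judged:
At the end, for the whole second after the job is handed in: Each of the four tools lies flat, released and at rest on its own board: its listed point within 12 mm along and across (5 mm in height) of its place in the outline, its length within 0.2 rad of the outline's, and the handle at the red-striped end (x of driver_grip in the frame of driver_board between -0.042 and -0.018 m and y of driver_grip in the frame of driver_board between -0.012 and 0.012 m and z of driver_grip in the frame of driver_board between 0.015 and 0.025 m and angle between the x axis of driver_grip and the x axis of driver_board, either way round below 0.2 rad and x of driver_board in the frame of driver_grip above 0 m and angle between each of driver_grip, pliers_grip, wrench_grip, hammer_grip's own z axis and vertical below 0.12 rad and linear speed of each of driver, pliers, wrench, hammer below 0.02 m/s and x of pliers_grip in the frame of pliers_board between 0.01 and 0.034 m and y of pliers_grip in the frame of pliers_board between -0.012 and 0.012 m and z of pliers_grip in the frame of pliers_board between 0.01 and 0.02 m and angle between the x axis of pliers_grip and the x axis of pliers_board, either way round below 0.2 rad and x of pliers_board in the frame of pliers_grip below 0 m and x of wrench_grip in the frame of wrench_board between 0.008 and 0.032 m and y of wrench_grip in the frame of wrench_board between -0.012 and 0.012 m and z of wrench_grip in the frame of wrench_board between 0.01 and 0.02 m and angle between the x axis of wrench_grip and the x axis of wrench_board, either way round below 0.2 rad and x of wrench_board in the frame of wrench_grip below 0 m and x of hammer_grip in the frame of hammer_board between 0.013 and 0.037 m and y of hammer_grip in the frame of hammer_board between -0.012 and 0.012 m and z of hammer_grip in the frame of hammer_board between 0.013 and 0.023 m and angle between the x axis of hammer_grip and the x axis of hammer_board, either way round below 0.2 rad and x of hammer_board in the frame of hammer_grip below 0 m); the robot touches nothing.
It fails at once if the pencil or the wood offcut is shifted by more than 25 mm (distance of any of pencil, offcut from where it was at the start of the episode above 0.025 m).
It also fails if it takes over 102 s, if anything falls off the work surface, if the arm or the gripper's body presses on something with over 40 N, if the wrist force passes 120 N, or if a joint passes its speed limit or range.

## Working session

There is one attempt and no reset: what is moved stays moved. The work goes in short steps, Python scripts to look and compute and a shell command to move; the robot and the scene stay as the last step left them, time stands still between calls to the robot, and variables do not carry over. Pictures are saved under pics/ and viewed, at most 18 in all, crops included, and the job is handed in when it is done.

```bash
ls; mkdir -p pics
python3 - <<'E'
from bench import ctrl
import cv2,pickle
s=ctrl.get_state();print(s)
for n in("scene","side","wrist"):
    d=ctrl.get_image(n);pickle.dump(d,open(f"pics/{n}0.pkl","wb"))
    cv2.imwrite(f"pics/{n}0.png",d["image"][:,:,::-1])
    print(n,{k:v for k,v in d.items() if k not in("image","depth")})
E
```

```text
pics
{'time': 0.0, 'joint_positions': array([-1.21689379,  0.32184477, -0.07004143,  1.45171157,  0.02259412,
        1.37078886, -0.05687288]), 'qd': array([ 1.17171241e-03,  5.20318537e-04,  1.14203462e-04,  9.49038182e-05,
        6.05365823e-04, -1.21567890e-03, -3.40240816e-04]), 'joint_torque': array([ 4.68200471e-05, -4.91305089e+01, -4.04218035e-01, -3.12515795e+01,
       -6.38970640e-02,  4.40039474e-02,  1.76147032e-04]), 'position': array([0.21650498, 0.61219642, 0.18162876]), 'tool_rot': array([-5.31132730e-01, -3.09613842e+00,  3.06817988e-03]), 'ft_force': array([-0.3635417 ,  0.66325949,  0.44712289]), 'torque': array([ 0.00037228, -0.00966459,  0.04062425]), 'grip_force': 0.0, 'grip_width': 1.0007882329213345}
scene {'fov_y': 50.84125821224817, 'cx': 316.54847492533816, 'cy': 236.18595200668847, 'k1': -0.03942124935520159, 'rvec': array([ 1.98497079,  1.41804257, -0.56320871]), 'tvec': array([-0.15927622, -0.26574306,  1.37884761])}
side {'fov_y': 46.583755330765484, 'cx': 323.92040962958106, 'cy': 243.96330652532393, 'k1': -0.02549451156489596, 'rvec': array([ 0.11554245, -2.86145216,  1.21456284]), 'tvec': array([0.46220429, 0.0701993 , 1.17975724])}
wrist {'fov_y': 71.56656921443772, 'cx': 318.30279267191855, 'cy': 245.98727479791512, 'k1': -0.059176210605471055, 'rvec': array([-2.37768615, -1.68294398, -0.22570755]), 'tvec': array([-0.64910298, -0.03289703,  0.39096396])}
```

View pics/scene0.png

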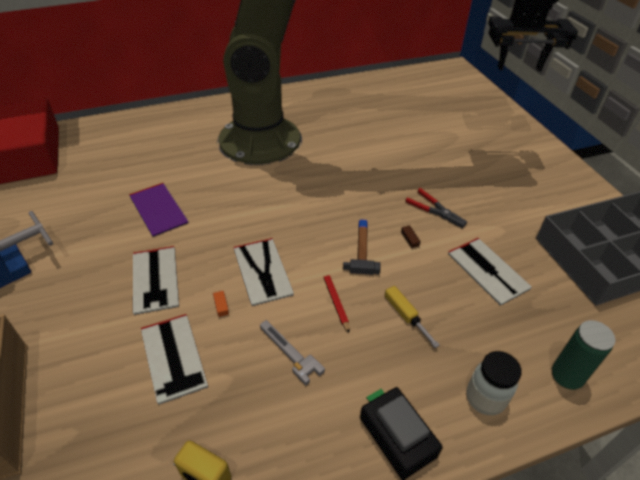

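View pics/side0.png

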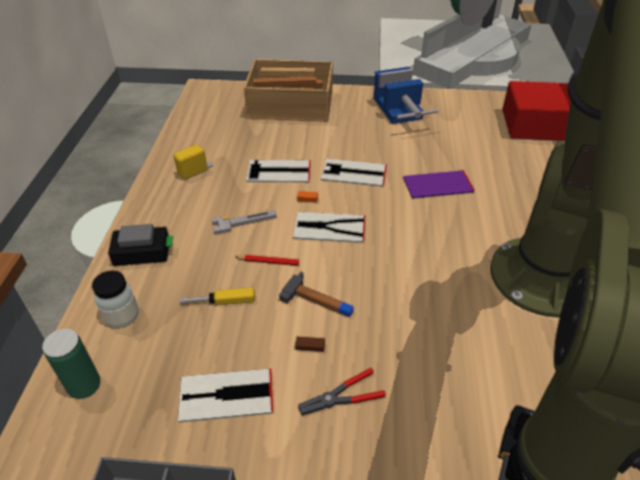

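The scene view shows the driver (412,315), pliers (437,208), wrench (290,350), hammer (362,248), the pencil (337,302) and the offcut (410,236). The boards are driver (489,269), pliers (263,270), wrench (155,280) and hammer (173,357, wide head), and the purple decoy is at (158,208). The side view agrees.

```bash
cat > h.py <<'E'
import numpy as np,cv2,pickle
from scipy.spatial.transform import Rotation as R
def cam(d):
    f=240/np.tan(np.radians(d["fov_y"])/2)
    K=np.array([[f,0,d["cx"]],[0,f,d["cy"]],[0,0,1]]);return K,np.array([d["k1"],0,0,0,0.])
def cast(d,px,z):
    K,D=cam(d);px=np.asarray(px,float).reshape(-1,1,2)
    n=cv2.undistortPoints(px,K,D)[:,0];M=R.from_rotvec(d["rvec"]).as_matrix()
    r=np.c_[n,np.ones(len(n))]@M;c=-M.T@d["tvec"]
    return c+r*((z-c[2])/r[:,2])[:,None]
def proj(d,P):
    K,D=cam(d);return cv2.projectPoints(np.asarray(P,float).reshape(-1,1,3),d["rvec"],d["tvec"],K,D)[0][:,0]
def world(d):
    K,D=cam(d);v,u=np.mgrid[:480,:640];px=np.stack([u,v],-1).reshape(-1,1,2).astype(float)
    n=cv2.undistortPoints(px,K,D)[:,0];z=d["depth"].reshape(-1,1)
    P=(np.c_[n,np.ones(len(n))]*z-d["tvec"])@R.from_rotvec(d["rvec"]).as_matrix()
    P[z[:,0]==0]=np.nan
    return P.reshape(480,640,3)
def rect(P):
    (x,y),(w,h),_=r=cv2.minAreaRect((P[:,:2]*1000).astype(np.float32));b=cv2.boxPoints(r)
    e=b[1]-b[0] if np.linalg.norm(b[1]-b[0])>np.linalg.norm(b[2]-b[1]) else b[2]-b[1]
    return np.round([x,y,max(w,h),min(w,h),np.degrees(np.arctan2(e[1],e[0]))],1)
E
python3 - <<'E'
from h import *
for n in("scene","side"):
    d=pickle.load(open(f"pics/{n}0.pkl","rb"));hsv=cv2.cvtColor(d["image"],cv2.COLOR_RGB2HSV)
    W=world(d);print(n,"table z",np.round(np.nanpercentile(W[150:350,100:500,2],[5,25,50,75,95]),4))
    m=((hsv[...,1]<45)&(hsv[...,2]>150)).astype(np.uint8)
    m=cv2.morphologyEx(m,cv2.MORPH_CLOSE,np.ones((9,9)))
    for c in cv2.findContours(m,0,2)[0]:
        if 800<cv2.contourArea(c)<8000:
            r=rect(cast(d,c[:,0],.008))
            if 120<r[2]<190: print("white",c[:,0].mean(0).round(),r)
    # raised objects
    m=((W[...,2]>.0045)&(W[...,2]<.04)).astype(np.uint8)
    for c in cv2.findContours(m,0,2)[0]:
        if 80<cv2.contourArea(c)<5000:
            P=W[c[:,0,1],c[:,0,0]]
            print(" raised",c[:,0].mean(0).round(),rect(P[~np.isnan(P[:,0])]))
d=pickle.load(open("pics/scene0.pkl","rb"))
for k,z,p in [("driver",.012,[(390,292),(413,319),(436,347)]),("pliers",.014,[(464,223),(440,210),(421,191),(408,203)]),("wrench",.014,[(264,323),(314,373)]),("hammer",.02,[(363,222),(362,268)]),("pencil",.009,[(326,278),(347,328)]),("off",.018,[(410,236)])]:
    print(k,(cast(d,p,z)[:,:2]*1000).round().tolist())
E
```

```text
scene table z [-0.0026 -0.0009  0.0003  0.0021  0.0104]
white [156. 360.] [ 613.4 -344.7  152.    28.6    3.9]
white [186. 345.] [ 594.  -290.2  120.5   27.9    3.7]
white [265. 273.] [ 4.656e+02 -1.128e+02  1.516e+02  8.380e+01 -2.000e-01]
white [497. 272.] [614.4 336.  152.1  81.5  10.8]
 raised [395. 449.] [891.8 -21.9 135.8  57.9  41.2]
 raised [376. 394.] [806.3 -12.   29.9  11.8 -80.6]
 raised [484. 400.] [869.4 158.3  69.6  31.1  35.3]
 raised [565. 376.] [877.8 320.8  60.5  29.8  25.3]
 raised [ 17. 409.] [ 618.2 -569.4  248.3   28.5   -6.1]
 raised [293. 357.] [ 663.3 -117.3  149.    44.3   21.7]
 raised [175. 361.] [ 609.4 -316.9  165.    87.3    3.5]
 raised [221. 305.] [ 525.8 -212.6   49.7   22.1   -1.6]
 raised [407. 312.] [674.6 123.5 150.1  26.4  10.9]
 raised [337. 302.] [591.6   3.  139.8  14.7  -2.8]
 raised [609. 267.] [ 7.009e+02  5.590e+02  7.730e+01  5.610e+01 -3.000e-01]
 raised [156. 286.] [ 416.7 -326.3  163.2   88.9   -4.8]
 raised [ 13. 265.] [ 299.1 -606.7   80.    64.    21.8]
 raised [631. 253.] [673.  650.7  59.1  51.1  41.8]
 raised [486. 273.] [611.9
[... 2037 characters left out ...]
02  1.123e+02 -3.000e-01]
 raised [196. 167.] [ 816.2 -301.7   99.1   40.5   41. ]
 raised [521. 128.] [ -39.  -580.9  249.2  129.2  -52.6]
 raised [393. 110.] [ 326.2 -637.6  204.3  113.   -37.1]
 raised [295. 111.] [ 566.7 -614.   314.5  161.    41. ]
 raised [309.  86.] [ 609.4 -728.6  191.3   42.     2.5]
 raised [462.  30.] [   38.  -1227.4   503.8    30.     49. ]
 raised [581.  10.] [ -454.9 -1497.5   174.8   101.8    88.4]
driver [[606.0, 111.0], [679.0, 124.0], [748.0, 136.0]]
pliers [[481.0, 353.0], [425.0, 323.0], [351.0, 312.0], [380.0, 263.0]]
wrench [[599.0, -145.0], [727.0, -90.0]]
hammer [[412.0, 134.0], [536.0, 79.0]]
pencil [[529.0, 4.0], [656.0, -1.0]]
off [[483.0, 215.0]]
```

```bash
cat >> h.py <<'E'
def goto(x,y,z,th,s=None):
    """mm, th = tool-axis angle (deg) in world; gripper closes across it. prints shift/turn in tool axes"""
    if s is None:
        from bench import ctrl; s=ctrl.get_state()
    R0=R.from_rotvec(s["tool_rot"]);best=None
    for k in (90,-90):
        a=np.radians(th+k);Y=np.array([np.cos(a),np.sin(a),0]);Z=np.array([0,0,-1.]);
        t=(R0.inv()*R.from_matrix(np.c_[np.cross(Y,Z),Y,Z])).as_rotvec(degrees=True)
        if best is None or np.linalg.norm(t)<np.linalg.norm(best):best=t
    print("now",(s["position"]*1000).round(1),"t",round(s["time"],2),"j1,7",s["joint_positions"][[0,6]].round(2),"| shift",R0.inv().apply(np.array([x,y,z])-s["position"]*1000).round(1),"turn",best.round(1))
def look(tag,zmin=.0045,near=None,name="wrist"):
    """raised blobs seen (centre, length, width, angle); saves picture"""
    from bench import ctrl
    d=ctrl.get_image(name);pickle.dump(d,open(f"pics/{tag}.pkl","wb"));cv2.imwrite(f"pics/{tag}.png",d["image"][:,:,::-1])
    W=world(d);m=((W[...,2]>zmin)&(W[...,2]<.06)).astype(np.uint8)
    for c in cv2.findContours(m,0,2)[0]:
        if cv2.contourArea(c)>300:
            q=np.zeros_like(m);cv2.drawContours(q,[c],-1,1,-1);P=W[(q>0)&(m>0)];r=rect(P)
            if near is None or np.hypot(r[0]-near[0],r[1]-near[1])<120:
                print("blob",c[:,0].mean(0).round(),r,"zmed",np.median(P[:,2]).round(4))
    return d,W
E
python3 -c "
from h import *
goto(434.5,333.7,180,27)"
```

```text
now [216.6 612.3 181.9] t 0.15 j1,7 [-1.22 -0.06] | shift [-298.4 -190.1    2.2] turn [ -0.1  -0.  -46.5]
```

```bash
python3 -m jog '[[[-298,-190,2,0,0,-46.5,87],[-298,-190,2,0,0,-46.5,87],[-298,-190,2,0,0,-46.5,87],[-298,-190,2,0,0,-46.5,87],[-298,-190,2,0,0,-46.5,87],[-298,-190,2,0,0,-46.5,87],[-298,-190,2,0,0,-46.5,87],[-298,-190,2,0,0,-46.5,87],[-298,-190,2,0,0,-46.5,87],[-298,-190,2,0,0,-46.5,87]]]' 20
python3 -c "
from h import *
look('w1',near=(420,325))
goto(434.5,333.7,100,27)"
```

```text
time: 1.15
position: [0.4331, 0.3358, 0.1806]
tool_rot: [0.736, -3.053, -0.002]
ft_force: [-1.3, 0.6, 0.4]
grip_width: 1.002
grip_force: 0.0
blob [209. 207.] [474.4 218.9  55.7  22.4   0.9] zmed 0.019
blob [317. 183.] [411.1 321.9 149.   60.1  27.1] zmed 0.0146
now [432.6 336.5 180.6] t 1.2 j1,7 [-0.77  1.34] | shift [-0.4 -3.5 80.6] turn [ 0.1 -0.   0.2]
```

View pics/w1.png

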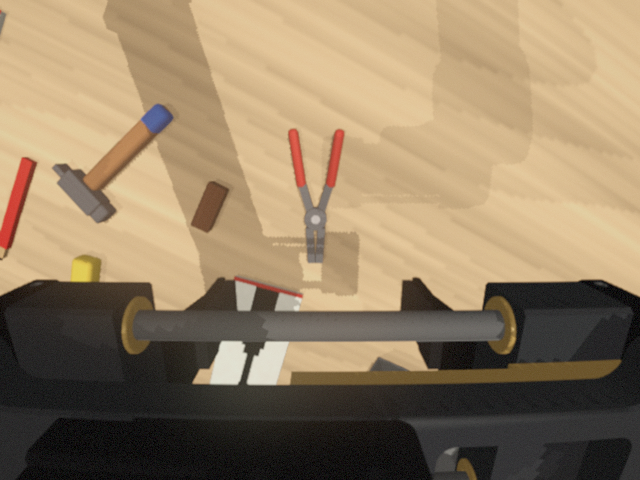

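The pliers' pivot is at (316,219), centred between the fingers. Next I descend and grasp.

```bash
python3 -m jog '[[[0,-3,50,0,0,0,60],[0,-3,100,0,0,0,60],[0,-3,140,0,0,0,60],[0,-3,165,0,0,0,60],[0,-3,177,0,0,0,60],[0,-3,177,0,0,0,60],[0,-3,177,0,0,0,10],[0,-3,177,0,0,0,10],[0,-3,177,0,0,0,10],[0,-3,177,0,0,0,10]]]' 30
python3 -m jog '[[[0,0,0,0,0,0,10],[0,0,0,0,0,0,10],[0,0,0,0,0,0,10],[0,0,0,0,0,0,10],[0,0,-20,0,0,0,10],[0,0,-60,0,0,0,10],[0,0,-100,0,0,0,10],[0,0,-100,0,0,0,10]]]' 30
python3 -c "
from h import *
look('w2',near=(420,325))
goto(463+22,-114,105,0)"
```

```text
time: 2.2
position: [0.4363, 0.3322, 0.0049]
tool_rot: [-0.734, 3.053, 0.001]
ft_force: [-1.1, 0.3, 0.2]
grip_width: 0.413
grip_force: 0.0
time: 3.0
position: [0.4392, 0.3345, 0.11]
tool_rot: [-0.732, 3.045, 0.008]
ft_force: [0.2, 0.5, -0.2]
grip_width: 0.116
grip_force: 0.0
blob [188. 212.] [474.5 219.2  56.   22.9   0.5] zmed 0.019
blob [320. 180.] [411.5 322.  148.4  59.2  27.2] zmed 0.0146
now [437.7 333.4 107. ] t 3.05 j1,7 [-0.76  1.35] | shift [ 1.612e+02 -4.200e+02  3.000e-01] turn [ 0.2  0.3 27. ]
```

View pics/w2.png

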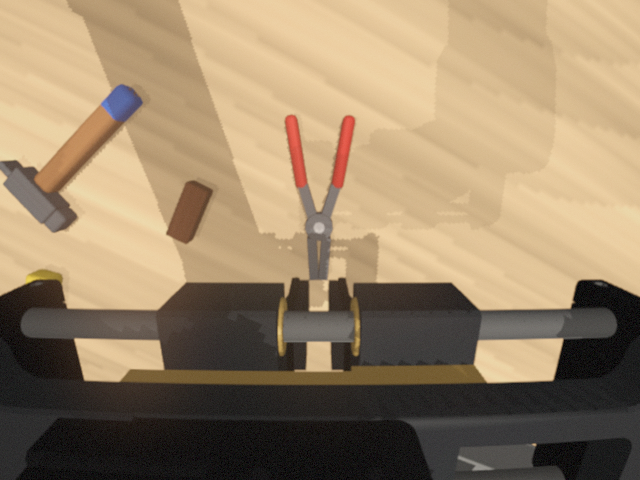

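The fingers closed beside or above the pliers and nothing was gripped; the pliers haven't moved. I'll check where the TCP projects in this picture.

```bash
python3 -c "
from h import *
d=pickle.load(open('pics/w2.pkl','rb'))
print('tcp px',proj(d,[[.4377,.3334,.107],[.4377,.3334,.126],[.4307,.3319,.014]]).round())
print('pivot',(cast(d,[[319,228],[319,278]],.014)*1000).round(1))
K=-R.from_rotvec(d['rvec']).inv().apply(d['tvec']);print('cam',K)
for n in('scene','side'):
  dd=pickle.load(open(f'pics/{n}0.pkl','rb'));print(n,proj(dd,[.4307,.3319,.014]).round())
"
```

```text
tcp px [[318. 267.]
 [318. 277.]
 [320. 226.]]
pivot [[433.1 332.4  14. ]
 [476.7 354.8  14. ]]
cam [0.37281907 0.30019435 0.31215254]
scene [[445. 211.]]
side [[328. 398.]]
```

```bash
python3 -m jog '[[[0,0,0,0,0,0,60],[0,0,40,0,0,0,60],[0,0,80,0,0,0,60],[0,0,103,0,0,0,60],[0,0,105,0,0,0,60],[0,0,105,0,0,0,60],[0,0,105,0,0,0,0],[0,0,105,0,0,0,0],[0,0,105,0,0,0,0],[0,0,105,0,0,0,0]]]' 30
python3 -c "
from h import *
d,_=look('w3',near=(420,325)); d2,_=look('s3',near=(420,325),name='scene')
cv2.imwrite('pics/c3.png',np.hstack([d['image'][120:400,160:480],d2['image'][130:270,380:540].repeat(2,0).repeat(2,1)])[:,:,::-1])
goto(432,333,3,27)"
```

```text
time: 4.05
position: [0.4362, 0.3322, -0.0003]
tool_rot: [-0.734, 3.053, 0.001]
ft_force: [0.3, -0.4, 0.8]
grip_width: 0.386
grip_force: 0.0
blob [364. 289.] [423.  346.1  18.9   7.5  -2.4] zmed 0.0504
blob [275. 288.] [439.9 313.8  19.1   7.4  55.1] zmed 0.0506
blob [125. 251.] [ 4.740e+02  2.192e+02  5.540e+01  2.280e+01 -1.000e-01] zmed 0.0188
blob [322. 194.] [400.3 315.8 124.7  60.9  26.7] zmed 0.0145
blob [433. 207.] [419.  312.6 153.   59.3  20. ] zmed 0.012
now [435.9 331.9  -0.7] t 4.15 j1,7 [-0.76  1.36] | shift [ 3.   2.7 -3.7] turn [0. 0. 0.]
```

View pics/c3.png

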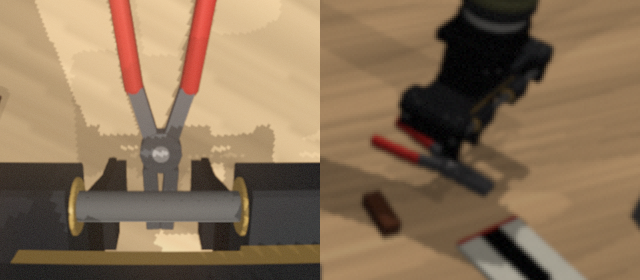

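The jaws straddle the pivot (the pivot is at 160,153 in the left crop). The first grasp simply lifted before the fingers closed, so I'm closing longer now.

```bash
python3 -m jog '[[[0,0,-3,0,0,0,0],[0,0,-3,0,0,0,0],[0,0,-3,0,0,0,0],[0,0,-3,0,0,0,0]]]' 40
python3 -m jog '[[[0,0,0,0,0,0,0],[0,0,0,0,0,0,0],[0,0,0,0,0,0,0]]]' 40
```

```text
time: 4.55
position: [0.4357, 0.3317, 0.0018]
tool_rot: [-0.734, 3.055, 0.0]
ft_force: [-0.6, 0.5, -0.9]
grip_width: 0.017
grip_force: 0.0
time: 4.85
position: [0.4357, 0.3317, 0.0017]
tool_rot: [0.734, -3.055, 0.0]
ft_force: [-0.4, -0.4, 0.1]
grip_width: 0.003
grip_force: 0.0
```

```bash
python3 -c "
from h import *
d,_=look('w4',near=(420,325)); d2,_=look('s4',near=(420,325),name='side')
cv2.imwrite('pics/c4.png',np.hstack([d['image'][120:400,160:480],d2['image'][330:470,280:440].repeat(2,0).repeat(2,1)])[:,:,::-1])
"
```

```text
blob [127. 248.] [473.8 219.2  55.5  22.7  -0. ] zmed 0.0188
blob [323. 197.] [390.6 310.7 103.   60.5  26.7] zmed 0.0145
```

View pics/c4.png

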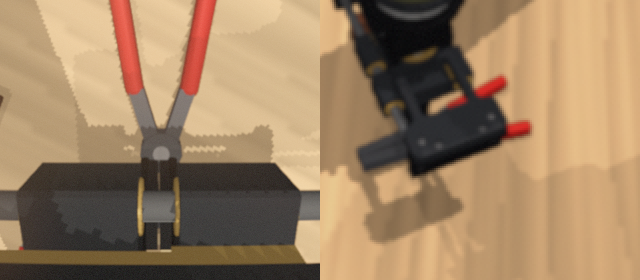

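```bash
python3 -c "
from h import *
d=pickle.load(open('pics/w4.pkl','rb'));W=world(d)*1000
for v in range(262,375,8): print(v,[W[v,u].round().tolist() for u in (308,318,328)])
d=pickle.load(open('pics/s4.pkl','rb'));W=world(d)*1000
print('side')
for v in range(395,440,5): print(v,[W[v,u].round().tolist() for u in range(310,390,10)])
"
python3 - <<'E'
from bench import ctrl
print(ctrl.get_state())
E
```

```text
262 [[429.0, 321.0, 16.0], [426.0, 327.0, 15.0], [424.0, 332.0, 14.0]]
270 [[434.0, 324.0, 14.0], [431.0, 329.0, 16.0], [428.0, 334.0, 16.0]]
278 [[428.0, 322.0, 45.0], [435.0, 331.0, 15.0], [433.0, 337.0, 15.0]]
286 [[427.0, 322.0, 56.0], [426.0, 327.0, 53.0], [424.0, 331.0, 52.0]]
294 [[429.0, 323.0, 62.0], [426.0, 327.0, 62.0], [425.0, 331.0, 62.0]]
302 [[428.0, 323.0, 71.0], [428.0, 328.0, 66.0], [425.0, 331.0, 71.0]]
310 [[407.0, 314.0, 125.0], [nan, nan, nan], [405.0, 319.0, 125.0]]
318 [[408.0, 315.0, 128.0], [407.0, 317.0, 128.0], [405.0, 319.0, 129.0]]
326 [[409.0, 315.0, 130.0], [408.0, 318.0, 130.0], [407.0, 320.0, 129.0]]
334 [[410.0, 316.0, 131.0], [409.0, 318.0, 131.0], [409.0, 321.0, 130.0]]
342 [[434.0, 327.0, 92.0], [474.0, 351.0, 16.0], [431.0, 334.0, 91.0]]
350 [[438.0, 328.0, 92.0], [488.0, 358.0, 2.0], [435.0, 335.0, 91.0]]
358 [[441.0, 330.0, 92.0], [494.0, 361.0, 1.0], [438.0, 337.0, 91.0]]
366 [[445.0, 332.0, 91.0], [500.0, 364.0, 1.0], [440.0, 339.0, 92.0]]
374 [[416.0, 319.0, 139.0], [414.0, 321.0, 140.0], [413.0, 323.0, 140.0]]
side
395 [[462.0, 320.0, 1.0]
[... 1618 characters left out ...]
array([-0.75916542,  0.26722434,  0.06760816,  1.90644417, -0.02166462,
        0.96858044,  1.36093393]), 'qd': array([ 9.34333938e-04,  5.59760234e-04, -1.68967906e-04, -2.14480838e-04,
        4.84353587e-04,  3.23016347e-05,  3.02469068e-04]), 'joint_torque': array([-3.31736683e-04, -4.10256851e+01,  8.11171699e-01, -2.62368715e+01,
        2.73792929e-02,  8.42437078e-02, -9.49679077e-06]), 'position': array([0.43568681, 0.33173094, 0.00175751]), 'tool_rot': array([-7.34263363e-01,  3.05455405e+00,  4.32320789e-05]), 'ft_force': array([ 0.58355443,  0.40730082, -0.51435783]), 'torque': array([ 0.03330234,  0.00642061, -0.04484456]), 'grip_force': 0.0, 'grip_width': 0.003970933714140772}
```

```bash
python3 -c "
import cv2
a=cv2.imread('pics/s4.png')[300:480,250:490];cv2.imwrite('pics/c4b.png',cv2.resize(a,None,fx=3,fy=3,interpolation=cv2.INTER_CUBIC))"
```

```text
(no output)
```

View pics/c4b.png

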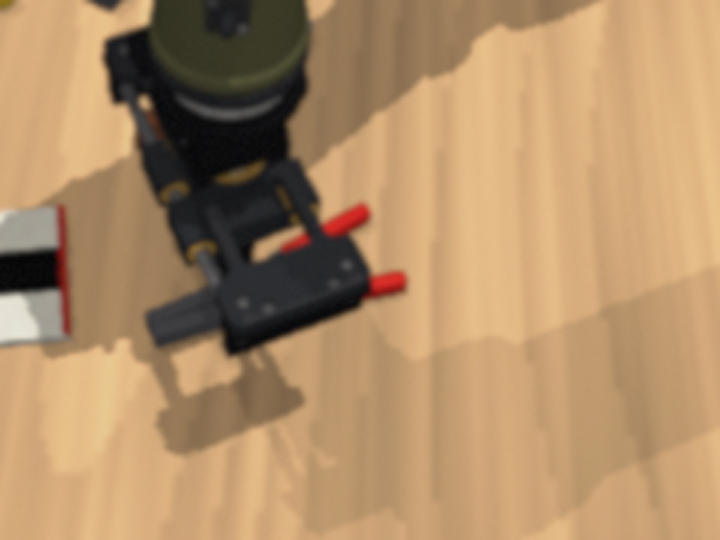

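The side shot and the wrist depths put the lowest visible finger surface at z ≈ 45 mm while the reported TCP is at 2 mm. The fingertips are therefore about 40 mm higher than reported, and the fingers closed in air. I'll open and probe downward in steps, watching the force.

```bash
python3 -m jog '[[[0,0,0,0,0,0,60],[0,0,0,0,0,0,60],[0,0,0,0,0,0,60],[0,0,0,0,0,0,60],[0,0,0,0,0,0,60],[0,0,0,0,0,0,60],[0,0,5,0,0,0,60],[0,0,10,0,0,0,60],[0,0,15,0,0,0,60]]]' 30
python3 -c "
from h import *
d,_=look('w5',near=(420,325));W=world(d)*1000
m=(W[...,2]>2)&(W[...,2]<75)&(np.hypot(W[...,0]-434,W[...,1]-332)<60)
for u0,u1 in((262,300),(345,385)):
  for v in range(262,330,6):
    print(v,[W[v,u].round().tolist() for u in range(u0,u1,12)])
goto(436,333,-20,27)"
```

```text
time: 5.85
position: [0.4355, 0.3316, -0.0138]
tool_rot: [0.734, -3.054, 0.0]
ft_force: [0.9, -0.2, -0.1]
grip_width: 0.668
grip_force: 0.0
blob [318. 352.] [471.8 351.7  18.6  15.9 -62.9] zmed 0.0151
blob [395. 296.] [416.7 357.   20.    9.   -6.5] zmed 0.0443
blob [241. 295.] [445.  301.8  20.5   9.1  59.5] zmed 0.0445
blob [111. 249.] [4.738e+02 2.193e+02 5.600e+01 2.260e+01 2.000e-01] zmed 0.0188
blob [324. 196.] [395.8 313.4 114.1  60.7  26.6] zmed 0.0144
262 [[441.0, 297.0, 1.0], [438.0, 303.0, 1.0], [434.0, 310.0, 2.0], [431.0, 316.0, 1.0]]
268 [[444.0, 298.0, 2.0], [441.0, 305.0, 2.0], [438.0, 311.0, 0.0], [434.0, 318.0, 1.0]]
274 [[448.0, 300.0, 1.0], [445.0, 306.0, 1.0], [441.0, 313.0, 2.0], [438.0, 319.0, 2.0]]
280 [[440.0, 301.0, 28.0], [449.0, 308.0, -0.0], [445.0, 315.0, 0.0], [441.0, 321.0, 1.0]]
286 [[442.0, 302.0, 29.0], [452.0, 310.0, -0.0], [448.0, 316.0, 2.0], [445.0, 323.0, 0.0]]
292 [[446.0, 304.0, 29.0], [455.0, 311.0, 1.0], [452.0, 318.0, 2.0], [449.0, 324.0, 1.0]]
298 [[448.0, 305.0, 31.0], [459.0, 313.0, 1.0], [456.0, 320.0, 1.0], [453.0, 326.0, -1.0]]
304 [
[... 977 characters left out ...]
 363.0, 2.0], [413.0, 354.0, 43.0]]
298 [[439.0, 352.0, -0.0], [435.0, 358.0, 2.0], [432.0, 365.0, 1.0], [415.0, 354.0, 46.0]]
304 [[443.0, 354.0, 0.0], [439.0, 360.0, 1.0], [435.0, 367.0, 2.0], [417.0, 355.0, 47.0]]
310 [[403.0, 323.0, 109.0], [402.0, 326.0, 108.0], [400.0, 329.0, 109.0], [398.0, 331.0, 110.0]]
316 [[403.0, 323.0, 112.0], [401.0, 325.0, 113.0], [400.0, 328.0, 113.0], [399.0, 332.0, 111.0]]
322 [[404.0, 323.0, 114.0], [402.0, 326.0, 114.0], [401.0, 328.0, 114.0], [400.0, 331.0, 114.0]]
328 [[405.0, 324.0, 114.0], [404.0, 326.0, 114.0], [403.0, 329.0, 114.0], [401.0, 332.0, 115.0]]
now [434.9 331.1 -14.7] t 5.9 j1,7 [-0.76  1.36] | shift [-1.8  1.2  5.2] turn [-0.  -0.1  0. ]
```

```bash
python3 -m jog '[[[0,0,5,0,0,0,60],[0,0,10,0,0,0,60],[0,0,14,0,0,0,60],[0,0,17,0,0,0,60],[0,0,20,0,0,0,60],[0,0,20,0,0,0,60]]]' 30
python3 -c "
from h import *
d,_=look('w6',near=(420,325));W=world(d)*1000
for u in (248,256,262,268,376,384,390): print(u,[W[v,u].round().tolist() for v in range(274,310,4)])
goto(436,333,-38,27)"
```

```text
time: 6.5
position: [0.4354, 0.3315, -0.0337]
tool_rot: [0.734, -3.054, 0.0]
ft_force: [0.3, -0.5, -0.1]
grip_width: 0.694
grip_force: 0.0
blob [399. 359.] [423.2 361.8  14.8   5.7  27.2] zmed 0.0562
blob [322. 355.] [462.7 347.2  20.3  19.7 -62.3] zmed 0.0151
blob [234. 360.] [453.1 304.3  15.9   5.7  28.3] zmed 0.0564
blob [392. 292.] [416.4 358.1  21.6   9.7  -6.3] zmed 0.0268
blob [241. 290.] [445.6 300.9  21.6   9.5  60.4] zmed 0.0268
blob [ 93. 255.] [469.8 219.   47.6  23.1  -0.9] zmed 0.0188
blob [324. 198.] [391.4 311.5 104.2  60.5  26.7] zmed 0.0143
248 [[443.0, 293.0, 1.0], [441.0, 294.0, 10.0], [441.0, 295.0, 15.0], [442.0, 296.0, 16.0], [441.0, 297.0, 23.0], [442.0, 298.0, 26.0], [441.0, 299.0, 31.0], [441.0, 299.0, 35.0], [442.0, 300.0, 35.0]]
256 [[441.0, 297.0, 1.0], [443.0, 298.0, 1.0], [441.0, 299.0, 11.0], [441.0, 300.0, 16.0], [440.0, 300.0, 21.0], [442.0, 301.0, 22.0], [444.0, 302.0, 22.0], [445.0, 303.0, 23.0], [447.0, 304.0, 23.0]]
262 [[440.0, 300.0, 0.0], [442.0, 301.0, 1.0], [444.0, 302.0, 1.0], [446.0, 303.0, 1.0], [448.0, 304.0, 1.0], [450.0, 305.0, 2.0], 
[... 250 characters left out ...]
 2.0]]
376 [[412.0, 354.0, 1.0], [414.0, 355.0, 1.0], [416.0, 357.0, 1.0], [416.0, 355.0, 8.0], [418.0, 356.0, 8.0], [420.0, 358.0, 8.0], [421.0, 358.0, 10.0], [423.0, 359.0, 10.0], [425.0, 360.0, 11.0]]
384 [[410.0, 358.0, 1.0], [412.0, 359.0, 1.0], [411.0, 357.0, 12.0], [412.0, 356.0, 16.0], [412.0, 355.0, 21.0], [412.0, 354.0, 27.0], [413.0, 354.0, 29.0], [415.0, 355.0, 30.0], [417.0, 356.0, 30.0]]
390 [[408.0, 361.0, 1.0], [408.0, 359.0, 10.0], [409.0, 358.0, 15.0], [410.0, 358.0, 18.0], [411.0, 358.0, 21.0], [411.0, 356.0, 27.0], [412.0, 356.0, 30.0], [412.0, 355.0, 35.0], [412.0, 354.0, 39.0]]
now [435.6 331.7 -33.4] t 6.55 j1,7 [-0.76  1.36] | shift [-1.   1.   4.6] turn [-0. -0.  0.]
```

The tips are now at about 7–8 mm, so true tip z ≈ reported + 41. I'll descend 5 more and close.

```bash
python3 -m jog '[[[0,0,5,0,0,0,60],[0,0,5,0,0,0,60],[0,0,5,0,0,0,0],[0,0,5,0,0,0,0],[0,0,5,0,0,0,0],[0,0,5,0,0,0,0],[0,0,5,0,0,0,0],[0,0,5,0,0,0,0],[0,0,5,0,0,0,0],[0,0,5,0,0,0,0]]]' 30
python3 -c "
from h import *
goto(463+22,-114,40,0)"
```

```text
time: 7.55
position: [0.4357, 0.3319, -0.0381]
tool_rot: [-0.734, 3.054, 0.0]
ft_force: [0.6, 0.8, 0.4]
grip_width: 0.286
grip_force: 30.0
now [435.7 331.9 -38.1] t 7.55 j1,7 [-0.76  1.36] | shift [ 158.7 -419.6  -78.2] turn [ 0.  0. 27.]
```

```bash
python3 -m jog '[[[0,0,-30,0,0,0,0],[0,0,-70,0,0,0,0],[40,-105,-90,0,0,8,0],[60,-147,-90,0,0,14,0],[79,-189,-90,0,0,20,0],[95,-231,-90,0,0,27,0],[111,-273,-90,0,0,27,0],[127,-315,-90,0,0,27,0],[143,-357,-90,0,0,27,0],[159,-420,-90,0,0,27,0]]]' 30
python3 -m jog '[[[16,-52,0,0,0,0,0],[16,-52,0,0,0,0,0],[16,-52,0,0,0,0,0]]]'
python3 -c "
from h import *
look('w7',near=(480,-113));
d2,_=look('s7',near=(480,-113),name='side')
goto(463+22,-114,-30,0)"
```

```text
time: 8.55
position: [0.4752, -0.0668, 0.0518]
tool_rot: [-0.001, 3.141, 0.001]
ft_force: [-0.0, 1.2, -2.3]
grip_width: 0.286
grip_force: 30.0
time: 8.85
position: [0.459, -0.1184, 0.0515]
tool_rot: [-0.006, -3.141, -0.001]
ft_force: [0.8, 0.2, -0.5]
grip_width: 0.286
grip_force: 30.0
blob [279. 245.] [ 445.8 -147.3   96.6   21.4    0.9] zmed 0.0091
blob [365. 235.] [ 4.424e+02 -8.500e+01  1.214e+02  2.780e+01 -1.000e-01] zmed 0.0091
blob [322. 216.] [ 4.264e+02 -1.158e+02  8.940e+01  4.830e+01 -1.000e-01] zmed 0.0093
blob [329. 229.] [ 462.4 -116.5  170.1  109.3   -0. ] zmed 0.0109
now [ 459.9 -115.6   51.5] t 8.95 j1,7 [-0.29  1.79] | shift [-25.1   1.4  81.5] turn [ 0.  -0.   0.1]
```

View pics/w7.png

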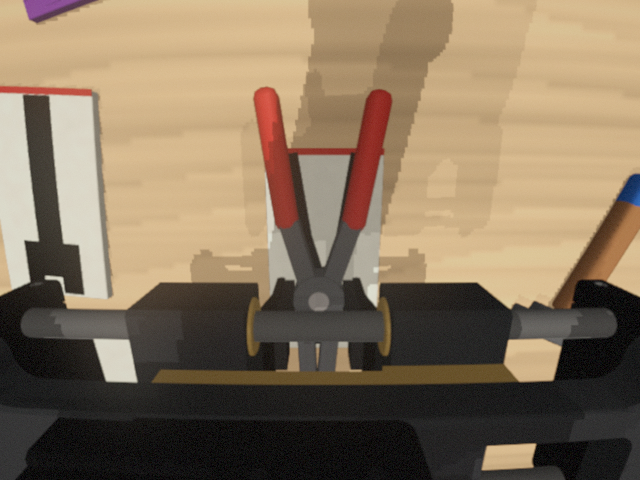

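The pliers are held level with the handles towards the stripe, and the board is below at (325,220). Now I lower and release.

```bash
python3 -m jog '[[[-25,1,0,0,0,0,0],[-25,1,30,0,0,0,0],[-25,1,60,0,0,0,0],[-25,1,72,0,0,0,0],[-25,1,78,0,0,0,0],[-25,1,80,0,0,0,0],[-25,1,80,0,0,0,0],[-25,1,80,0,0,0,60],[-25,1,80,0,0,0,60],[-25,1,80,0,0,0,60]]]' 30
python3 -m jog '[[[0,0,0,0,0,0,60],[0,0,0,0,0,0,60],[0,0,-40,0,0,0,60],[0,0,-90,0,0,0,60],[0,0,-130,0,0,0,60],[0,0,-130,0,0,0,60]]]'
python3 -c "
from h import *
look('w8',near=(470,-113),zmin=.013)
goto(643.5,116.5,90,11)"
```

```text
time: 9.95
position: [0.4856, -0.116, -0.0276]
tool_rot: [-0.001, 3.14, 0.0]
ft_force: [0.3, -0.3, -0.2]
grip_width: 0.476
grip_force: 0.0
time: 10.55
position: [0.4894, -0.1167, 0.1077]
tool_rot: [-0.001, 3.13, -0.0]
ft_force: [1.3, 0.3, -0.1]
grip_width: 0.684
grip_force: 0.0
blob [217. 262.] [ 522.9 -213.5   50.4   22.    -1.2] zmed 0.0189
blob [321. 182.] [ 459.9 -115.7  148.8   59.7   -0.9] zmed 0.0226
now [ 487.4 -116.2  104.7] t 10.6 j1,7 [-0.31  1.78] | shift [-156.1  232.6   15.9] turn [ -0.    0.4 -11. ]
```

View pics/w8.png

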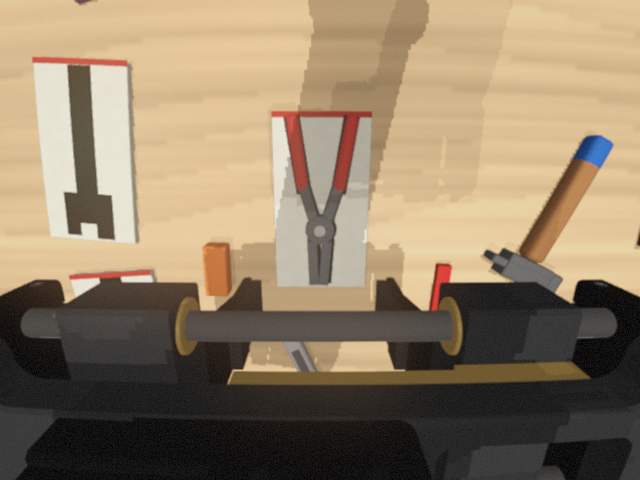

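The pliers cover their outline. Next is the driver.

```bash
python3 -m jog '[[[-156,233,10,0,0,-11,60],[-156,233,10,0,0,-11,60],[-156,233,10,0,0,-11,60],[-156,233,10,0,0,-11,60],[-156,233,10,0,0,-11,60],[-156,233,10,0,0,-11,60],[-156,233,10,0,0,-11,60],[-156,233,10,0,0,-11,60]]]' 30
python3 -c "
from h import *
d,W=look('w9',near=(645,118));
h=cv2.cvtColor(d['image'],cv2.COLOR_RGB2HSV);m=(h[...,0]>18)&(h[...,0]<35)&(h[...,1]>170)&(W[...,2]>.006)&(W[...,2]<.04)
print('yellow',rect(W[m]),m.sum())
goto(644,117,-36,11)"
```

```text
time: 11.4
position: [0.6395, 0.1172, 0.0894]
tool_rot: [0.303, -3.123, 0.002]
ft_force: [0.1, -1.1, -0.1]
grip_width: 0.688
grip_force: 0.0
blob [316. 247.] [650.  118.7 105.1  25.9  11.3] zmed 0.0245
yellow [609.3 221.6 241.7 103.1 -81.2] 49
now [639.6 115.7  90. ] t 11.45 j1,7 [-0.5   1.64] | shift [ -4.9   0.6 126. ] turn [-0.1 -0.2 -0. ]
```

```bash
python3 -m jog '[[[-6,1,40,0,0,0,60],[-6,1,80,0,0,0,60],[-6,1,105,0,0,0,60],[-6,1,120,0,0,0,60],[-6,1,125,0,0,0,60],[-6,1,125,0,0,0,0],[-6,1,125,0,0,0,0],[-6,1,125,0,0,0,0],[-6,1,125,0,0,0,0],[-6,1,125,0,0,0,0]]]' 30
python3 -m jog '[[[0,0,0,0,0,0,0],[0,0,0,0,0,0,0],[0,0,0,0,0,0,0],[0,0,-30,0,0,0,0],[0,0,-80,0,0,0,0],[0,0,-100,0,0,0,0],[0,0,-100,0,0,0,0]]]' 30
python3 -c "
from h import *
c,s=np.cos(np.radians(10.9)),np.sin(np.radians(10.9))
goto(611.5-30*c,336.5-30*s,-28,10.9)"
```

```text
time: 12.45
position: [0.6469, 0.1195, -0.0325]
tool_rot: [-0.302, 3.126, 0.0]
ft_force: [-0.1, -0.9, 0.5]
grip_width: 0.323
grip_force: 0.4
time: 13.15
position: [0.6492, 0.1198, 0.0706]
tool_rot: [-0.301, 3.12, 0.002]
ft_force: [0.4, 0.1, -0.2]
grip_width: 0.297
grip_force: 30.0
now [649.2 119.8  70.6] t 13.15 j1,7 [-0.49  1.65] | shift [ 26.2 219.9  98.6] turn [0.  0.4 0.1]
```

```bash
python3 -m jog '[[[5,44,0,0,0,0,0],[10,88,0,0,0,0,0],[16,132,0,0,0,0,0],[21,176,0,0,0,0,0],[26,220,0,0,0,0,0],[26,220,0,0,0,0,0],[26,220,0,0,0,0,0]]]' 30
python3 -c "
from h import *
d,W=look('w10',near=(600,335))
c,s=np.cos(np.radians(10.9)),np.sin(np.radians(10.9))
h=cv2.cvtColor(d['image'],cv2.COLOR_RGB2HSV);m=(h[...,1]<45)&(h[...,2]>110)&(abs(W[...,2]-.008)<.005)
print('white',rect(W[m]),m.sum())
goto(611.5-30*c,336.5-30*s,-28,10.9)"
```

```text
time: 13.85
position: [0.5765, 0.3316, 0.0643]
tool_rot: [0.308, -3.123, 0.002]
ft_force: [-0.5, -1.4, -0.3]
grip_width: 0.291
grip_force: 30.0
blob [313. 243.] [577.9 327.8  95.   86.4  10.9] zmed 0.0092
white [639.6 433.3 331.4 202.4  82.9] 6079
now [577.9 329.3  64.7] t 13.9 j1,7 [-0.77  1.29] | shift [-4.6  0.9 92.7] turn [-0.1 -0.1  0.2]
```

View pics/w10.png

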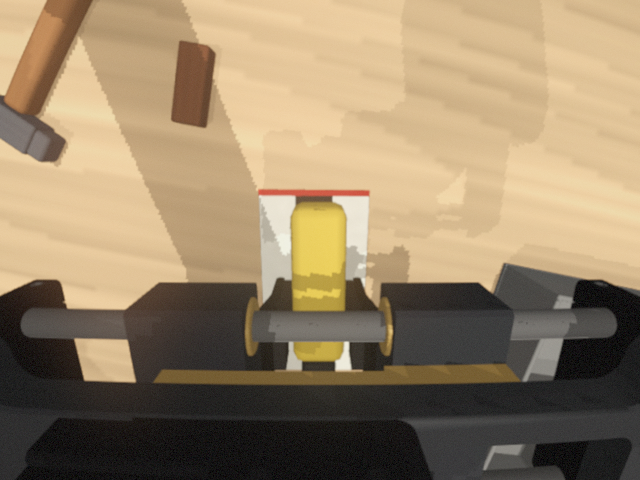

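```bash
python3 -m jog '[[[-5,0,30,0,0,0,0],[-5,0,60,0,0,0,0],[-5,0,80,0,0,0,0],[-5,0,88,0,0,0,0],[-5,0,91,0,0,0,0],[-5,0,91,0,0,0,0],[-5,0,91,0,0,0,60],[-5,0,91,0,0,0,60],[-5,0,91,0,0,0,60],[-5,0,91,0,0,0,60]]]' 30
python3 -m jog '[[[0,0,0,0,0,0,60],[0,0,-40,0,0,0,60],[0,0,-90,0,0,0,60],[0,0,-135,0,0,0,60],[0,0,-135,0,0,0,60]]]'
python3 -c "
from h import *
look('w11',near=(600,335),zmin=.014); look('w11b',near=(600,335))
goto(493,96,90,-23.9)"
```

```text
time: 14.9
position: [0.5839, 0.3315, -0.0239]
tool_rot: [-0.302, 3.126, 0.001]
ft_force: [-0.5, -0.0, 0.4]
grip_width: 0.579
grip_force: 0.0
time: 15.4
position: [0.5884, 0.3336, 0.1193]
tool_rot: [-0.301, 3.115, 0.01]
ft_force: [-0.5, -0.3, 0.4]
grip_width: 0.686
grip_force: 0.0
blob [315. 231.] [599.6 333.2 129.8  26.   11.1] zmed 0.0325
blob [314. 246.] [599.  331.8 138.1  86.5  10.7] zmed 0.0094
now [584.6 331.8 112.5] t 15.5 j1,7 [-0.77  1.29] | shift [ 135.1 -214.    21.7] turn [ 0.1  0.1 34.9]
```

View pics/w11.png

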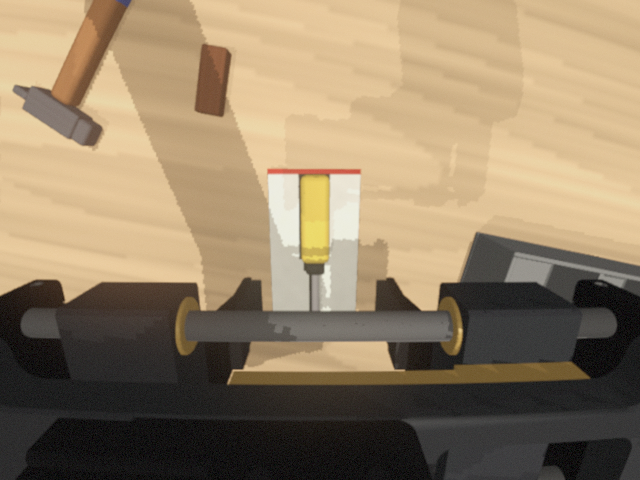

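The driver is in place. Next is the hammer.

```bash
python3 -m jog '[[[135,-214,20,0,0,35,50],[135,-214,20,0,0,35,50],[135,-214,20,0,0,35,50],[135,-214,20,0,0,35,50],[135,-214,20,0,0,35,50],[135,-214,20,0,0,35,50],[135,-214,20,0,0,35,50],[135,-214,20,0,0,35,50]]]' 30
python3 -c "
from h import *
d,W=look('w12',near=(480,100))
h=cv2.cvtColor(d['image'],cv2.COLOR_RGB2HSV);m=(W[...,2]>.012)&(W[...,2]<.024)&(np.hypot(W[...,0]-.455,W[...,1]-.112)<.06)
P=W[m][:,:2];print('handle',rect(P))
goto(493,96,-36,-23.9)"
```

```text
time: 16.3
position: [0.4919, 0.0966, 0.09]
tool_rot: [-0.65, -3.073, 0.0]
ft_force: [0.1, 0.5, 0.3]
grip_width: 0.578
grip_force: 0.0
blob [445. 164.] [474.4 218.7  55.4  22.6   0. ] zmed 0.0188
blob [317. 233.] [466.8 106.3 147.8  77.4 -23.8] zmed 0.0211
handle [454.9 112.1 119.5  20.1 -23.9]
now [492.1  97.   90.2] t 16.35 j1,7 [-0.69  0.94] | shift [ -1.2  -0.5 126.2] turn [-0.  -0.   0.1]
```

View pics/w12.png

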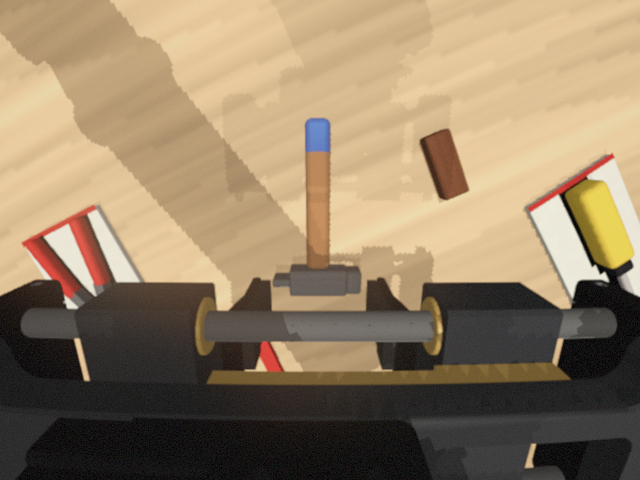

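The hammer lies centred between the fingers, head at (318,280). Descend, grasp and lift.

```bash
python3 -m jog '[[[-1,0,40,0,0,0,50],[-1,0,80,0,0,0,50],[-1,0,105,0,0,0,50],[-1,0,120,0,0,0,50],[-1,0,125,0,0,0,50],[-1,0,125,0,0,0,0],[-1,0,125,0,0,0,0],[-1,0,125,0,0,0,0],[-1,0,125,0,0,0,0],[-1,0,125,0,0,0,0]]]' 40
python3 -m jog '[[[0,0,0,0,0,0,0],[0,0,0,0,0,0,0],[0,0,0,0,0,0,0],[0,0,-30,0,0,0,0],[0,0,-80,0,0,0,0],[0,0,-110,0,0,0,0],[0,0,-110,0,0,0,0]]]' 40
python3 -c "
from h import *
c,s=np.cos(np.radians(3.9)),np.sin(np.radians(3.9))
goto(609.5+25*c,-317.5+25*s,80,3.9)"
```

```text
time: 17.35
position: [0.4937, 0.0952, -0.0336]
tool_rot: [0.652, 3.072, 0.002]
ft_force: [0.3, -1.0, 2.3]
grip_width: 0.225
grip_force: 40.0
time: 18.05
position: [0.4964, 0.0958, 0.0798]
tool_rot: [0.651, 3.066, 0.008]
ft_force: [0.7, 0.3, -2.1]
grip_width: 0.226
grip_force: 40.0
now [496.4  95.8  79.8] t 18.05 j1,7 [-0.7   0.95] | shift [-293.5 -320.    -0.5] turn [  0.3   0.4 -27.9]
```

```bash
python3 -m jog '[[[-29,-32,0,0,0,-3,0],[-59,-64,0,0,0,-6,0],[-88,-96,0,0,0,-9,0],[-117,-128,0,0,0,-12,0],[-147,-160,0,0,0,-15,0],[-176,-192,0,0,0,-18,0],[-205,-224,0,0,0,-21,0],[-234,-256,0,0,0,-25,0],[-264,-288,0,0,0,-28,0],[-293,-320,0,0,0,-28,0]]]' 40
python3 -m jog '[[[0,0,0,0,0,0,0],[0,0,0,0,0,0,0]]]'
python3 -c "
from h import *
d,W=look('w13',near=(620,-315))
c,s=np.cos(np.radians(3.9)),np.sin(np.radians(3.9))
goto(609.5+25*c,-317.5+25*s,-27,3.9)"
```

```text
time: 19.05
position: [0.6301, -0.3175, 0.073]
tool_rot: [0.112, -3.137, -0.002]
ft_force: [1.3, -0.1, -1.2]
grip_width: 0.225
grip_force: 40.0
time: 19.25
position: [0.6288, -0.3177, 0.0729]
tool_rot: [0.105, -3.136, -0.001]
ft_force: [-0.6, 1.3, -0.8]
grip_width: 0.226
grip_force: 40.0
blob [361. 226.] [ 602.3 -288.7  151.5   26.4    3.9] zmed 0.0091
blob [279. 223.] [ 606.4 -349.3  151.6   25.5    4. ] zmed 0.0091
now [ 629.6 -315.6   73.3] t 19.3 j1,7 [0.01 2.28] | shift [ -5.1  -0.7 100.3] turn [ 0.1 -0.2  0.1]
```

View pics/w13.png

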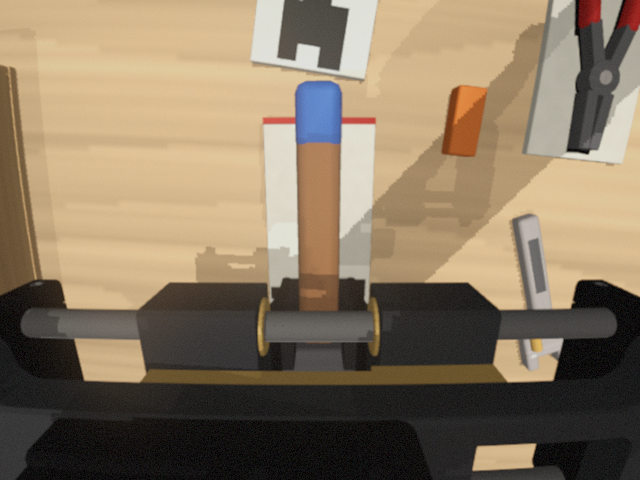

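```bash
python3 -m jog '[[[-5,0,30,0,0,0,0],[-5,0,65,0,0,0,0],[-5,0,88,0,0,0,0],[-5,0,97,0,0,0,0],[-5,0,100,0,0,0,0],[-5,0,100,0,0,0,0],[-5,0,100,0,0,0,50],[-5,0,100,0,0,0,50],[-5,0,100,0,0,0,50],[-5,0,100,0,0,0,50]]]' 40
python3 -m jog '[[[0,0,0,0,0,0,50],[0,0,-40,0,0,0,50],[0,0,-90,0,0,0,50],[0,0,-135,0,0,0,50],[0,0,-135,0,0,0,50]]]' 30
python3 -c "
from h import *
look('w14',near=(605,-318),zmin=.014)
goto(682,-109,90,22)"
```

```text
time: 20.3
position: [0.6363, -0.3164, -0.0235]
tool_rot: [-0.11, 3.138, -0.001]
ft_force: [0.6, 0.5, -0.4]
grip_width: 0.498
grip_force: 0.0
time: 20.8
position: [0.6398, -0.3192, 0.1194]
tool_rot: [-0.11, 3.128, -0.009]
ft_force: [0.9, -0.2, 0.4]
grip_width: 0.574
grip_force: 0.0
blob [323. 221.] [ 607.7 -319.5  147.1   77.     4.8] zmed 0.0291
now [ 638.2 -317.9  115.5] t 20.85 j1,7 [0.   2.27] | shift [-58.2 205.4  25.2] turn [ -0.3   0.4 -18. ]
```

View pics/w14.png

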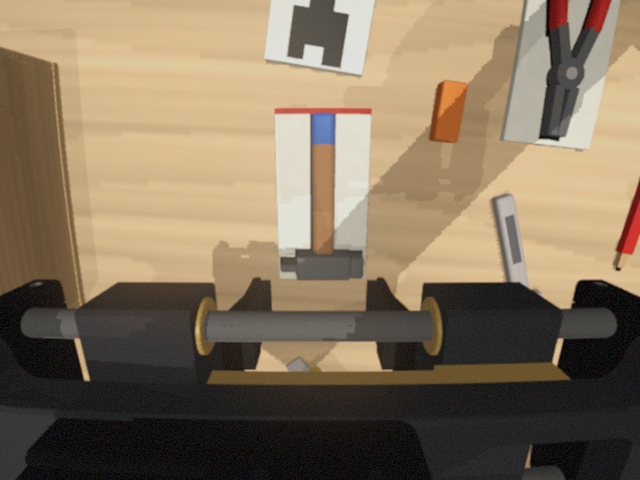

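The hammer is in place. Now the wrench.

```bash
python3 -m jog '[[[-58,205,20,0,0,-18,50],[-58,205,20,0,0,-18,50],[-58,205,20,0,0,-18,50],[-58,205,20,0,0,-18,50],[-58,205,20,0,0,-18,50],[-58,205,20,0,0,-18,50],[-58,205,20,0,0,-18,50]]]' 30
python3 -c "
from h import *
d,W=look('w15',near=(665,-115))
a=np.radians(22);X,Y=W[...,0]-.6635,W[...,1]+.1165;l=X*np.cos(a)+Y*np.sin(a);t=-X*np.sin(a)+Y*np.cos(a)
m=(W[...,2]>.006)&(W[...,2]<.03)&(abs(t)<.02)&(l<.03)&(l>-.1);print('handle',rect(W[m]),'l',(l[m].min()*1e3).round(1))
goto(682,-109,-38,22)"
```

```text
time: 21.55
position: [0.6783, -0.1094, 0.0898]
tool_rot: [0.598, -3.082, 0.002]
ft_force: [-0.1, -1.6, 0.2]
grip_width: 0.58
grip_force: 0.0
blob [314. 234.] [ 660.7 -119.6  148.9   43.8   22.6] zmed 0.015
handle [ 641.9 -127.8  108.1   18.    22.3] l -78.3
now [ 678.2 -110.8   90.3] t 21.6 j1,7 [-0.25  2.24] | shift [ -4.4   0.5 128.3] turn [-0.1 -0.1 -0.2]
```

View pics/w15.png

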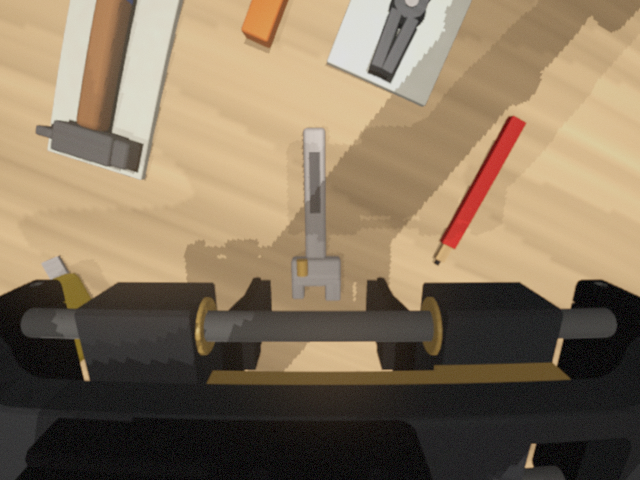

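The wrench lies along the gripper axis, head at (316,275). Descend, grasp and lift.

```bash
python3 -m jog '[[[-5,-1,40,0,0,0,50],[-5,-1,80,0,0,0,50],[-5,-1,108,0,0,0,50],[-5,-1,123,0,0,0,50],[-5,-1,127,0,0,0,50],[-5,-1,127,0,0,0,0],[-5,-1,127,0,0,0,0],[-5,-1,127,0,0,0,0],[-5,-1,127,0,0,0,0],[-5,-1,127,0,0,0,0]]]' 40
python3 -m jog '[[[0,0,0,0,0,0,0],[0,0,0,0,0,0,0],[0,0,0,0,0,0,0],[0,0,0,0,0,0,0],[0,0,-30,0,0,0,0],[0,0,-80,0,0,0,0],[0,0,-110,0,0,0,0],[0,0,-110,0,0,0,0]]]' 40
python3 -c "
from h import *
c,s=np.cos(np.radians(-4.9)),np.sin(np.radians(-4.9))
goto(416+20*c,-328+20*s,75,-4.9)"
```

```text
time: 22.6
position: [0.6852, -0.1069, -0.0352]
tool_rot: [-0.6, 3.082, -0.002]
ft_force: [0.4, -0.7, 1.6]
grip_width: 0.205
grip_force: 2.6
time: 23.4
position: [0.6875, -0.107, 0.0789]
tool_rot: [-0.599, 3.076, -0.003]
ft_force: [0.8, -0.1, -1.1]
grip_width: 0.199
grip_force: 40.0
now [ 687.5 -107.    78.9] t 23.4 j1,7 [-0.25  2.24] | shift [ 316.7 -112.     1.9] turn [-0.1  0.5 26.9]
```

```bash
python3 -m jog '[[[40,-14,0,0,0,4,0],[80,-28,0,0,0,8,0],[120,-42,0,0,0,12,0],[160,-56,0,0,0,16,0],[200,-70,0,0,0,20,0],[240,-84,0,0,0,24,0],[280,-98,0,0,0,27,0],[316,-112,0,0,0,27,0],[316,-112,0,0,0,27,0],[316,-112,0,0,0,27,0]]]' 40
python3 -c "
from h import *
d,W=look('w16',near=(425,-330))
a=np.radians(-4.9);X,Y=W[...,0]-.416,W[...,1]+.328;l=X*np.cos(a)+Y*np.sin(a);t=-X*np.sin(a)+Y*np.cos(a)
m=(W[...,2]>.07)&(W[...,2]<.105)&(abs(t)<.02)&(l<.01)&(l>-.13);print('handle',rect(W[m]),'l min',(l[m].min()*1e3).round(1),'z',np.percentile(W[m][:,2],[5,50,95]))
c,s=np.cos(a),np.sin(a)
goto(416+20*c,-328+20*s,-30,-4.9)"
```

```text
time: 24.4
position: [0.4319, -0.3286, 0.0725]
tool_rot: [-0.14, -3.137, -0.003]
ft_force: [0.2, 0.9, -0.4]
grip_width: 0.201
grip_force: 40.0
blob [361. 236.] [ 411.3 -297.7  147.7   27.1   -4.9] zmed 0.0091
blob [278. 243.] [ 406.1 -356.1  147.8   28.8   -4.7] zmed 0.0091Traceback (most recent call last):
  File "<string>", line 5, in <module>
    m=(W[...,2]>.07)&(W[...,2]<.105)&(abs(t)<.02)&(l<.01)&(l>-.13);print('handle',rect(W[m]),'l min',(l[m].min()*1e3).round(1),'z',np.percentile(W[m][:,2],[5,50,95]))
                                                                                                      ~~~~~~~~^^
    return umr_minimum(a, axis, None, out, keepdims, initial, where)
ValueError: zero-size array to reduction operation minimum which has no identity
```

View pics/w16.png

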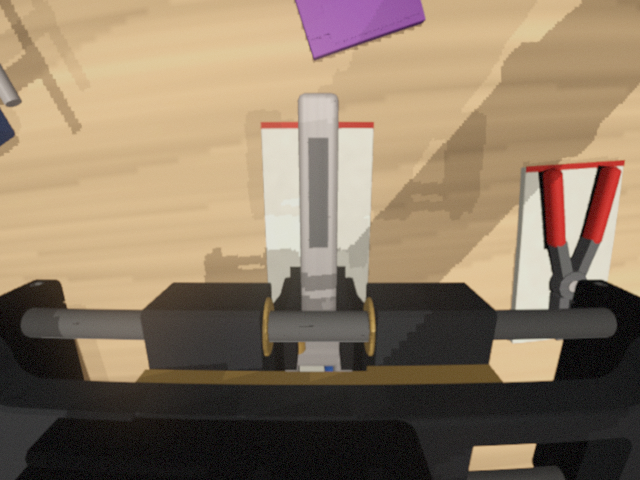

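```bash
python3 -c "
from h import *
d=pickle.load(open('pics/w16.pkl','rb'));W=world(d)
a=np.radians(-4.9);X,Y=W[...,0]-.415,W[...,1]+.3278;l=X*np.cos(a)+Y*np.sin(a);t=-X*np.sin(a)+Y*np.cos(a)
m=(W[...,2]>.09)&(W[...,2]<.15)&(abs(t)<.015)&(l<-.02)&(l>-.13);m[280:]=0
print('handle rel board centre (cam): l min',(l[m].min()*1e3).round(1),'t',(np.percentile(t[m],[2,98])*1e3).round(1),'slope',np.polyfit(l[m],W[m][:,2],1),'yaw',np.degrees(np.polyfit(l[m],t[m],1)[0]))
goto(416+20*np.cos(a),-328+20*np.sin(a),-30,-4.9)"
```

```text
handle rel board centre (cam): l min -81.9 t [-8.   9.3] slope [0.00715062 0.12317762] yaw 0.06567541676001802
now [ 433.1 -327.7   72.6] t 24.45 j1,7 [-0.06  2.22] | shift [ -3.1  -2.  102.6] turn [ 0.1 -0.1 -0.1]
```

```bash
python3 -m jog '[[[-6,-1,30,0,0,0,0],[-6,-1,65,0,0,0,0],[-6,-1,88,0,0,0,0],[-6,-1,97,0,0,0,0],[-6,-1,101,0,0,0,0],[-6,-1,101,0,0,0,0],[-6,-1,101,0,0,0,50],[-6,-1,101,0,0,0,50],[-6,-1,101,0,0,0,50],[-6,-1,101,0,0,0,50]]]' 40
python3 -m jog '[[[0,0,0,0,0,0,50],[0,0,-40,0,0,0,50],[0,0,-90,0,0,0,50],[0,0,-140,0,0,0,50],[0,0,-190,0,0,0,50],[0,0,-190,0,0,0,50]]]' 30
python3 -c "
from h import *
look('w17',near=(415,-328),zmin=.0145)
d,_=look('s17',near=(-999,0),name='scene')
W=world(d);m=((W[...,2]>.0045)&(W[...,2]<.04)).astype(np.uint8)
for c in cv2.findContours(m,0,2)[0]:
    P=W[c[:,0,1],c[:,0,0]]
    if cv2.contourArea(c)>80 and abs(P[:,1]).max()<.45 and P[:,0].min()>.3: print(rect(P[~np.isnan(P[:,0])]))
"
```

```text
time: 25.45
position: [0.4396, -0.3305, -0.0271]
tool_rot: [0.136, 3.138, -0.0]
ft_force: [-1.2, 0.2, -0.2]
grip_width: 0.477
grip_force: 0.0
time: 26.05
position: [0.443, -0.3337, 0.17]
tool_rot: [0.136, 3.126, -0.007]
ft_force: [0.4, -0.4, 0.7]
grip_width: 0.579
grip_force: 0.0
blob [322. 216.] [ 416.5 -326.7  147.4   43.4   -5.4] zmed 0.023
[892.  -21.9 135.4  57.1  41.2]
[806.7 -11.   31.5  12.4 -78.2]
[869.4 158.1  69.7  31.4  35. ]
[877.9 320.7  60.4  28.5  25.4]
[ 609.1 -316.9  164.6   87.4    3.6]
[ 525.3 -212.6   53.3   22.1   -1.5]
[591.1   3.4 141.4  15.1  -2.6]
[ 415.6 -324.9  164.8   86.4   -5. ]
[612.9 333.5 162.6  91.8  12. ]
[ 4.648e+02 -1.131e+02  1.648e+02  8.660e+01 -1.000e-01]
[478.3 219.6  54.4  23.3   0.8]
```

```bash
python3 -c "
import cv2,numpy as np
a=cv2.imread('pics/w17.png');b=cv2.imread('pics/s17.png')
cv2.imwrite('pics/c17.png',np.hstack([a[:330,150:490],cv2.resize(b[190:415,90:540],None,fx=1,fy=330/225)]))"
```

```text
(no output)
```

View pics/c17.png

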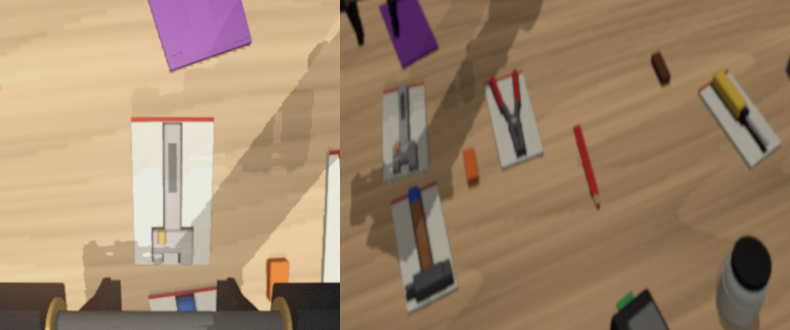

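All four tools cover their outlines with the handles at the red stripes. The pencil and offcut have not moved, and the gripper is clear.

```bash
python3 -m jog '[[[0,0,0,0,0,0,50],[0,0,0,0,0,0,50],[0,0,0,0,0,0,50]]]'; python3 -c "
from bench import ctrl
print(ctrl.close_job())"
```

```text
time: 26.45
position: [0.4384, -0.33, 0.1613]
tool_rot: [-0.136, -3.136, -0.001]
ft_force: [-0.7, 0.6, 0.5]
grip_width: 0.572
grip_force: 0.0
the job is handed in; nothing more can be done
None
```

All four tools lie flat on their own boards with the handles at the red stripes, the pencil and offcut have not moved, and the job was handed in at about 26 s; the hand-in returned no verdict.

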